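Wheel in the service stand, valve to the top

ROBOT

A 6-joint arm with a two-finger parallel gripper is mounted at the origin on the work surface. World frame = base frame: x ahead of the robot, y to its left, z up, the work surface at z = 0. Lengths are in mm, angles in rad, forces in N, time in s.
With the tool pointing down it reaches from about 350 to 975 mm from the base axis. Payload 7.1 kg.
Tool frame: the origin (TCP) lies on the centre line of the jaws, within the pads' length; the fingertips stand 25 mm ahead of it and the grasp point (between the pads) lies 6 mm ahead of it (ctrl.nose_length is the distance from the TCP to the fingertips, in mm); x points along the fingers, y is the direction in which the jaws open and shut, and the axes are right-handed (so a half turn about x gives the same grasp; the last joint's range is limited). The gripper opens to 88 mm and grips with 3 to 60 N. Pads are 20 mm wide; open, the fingers measure 115 mm over their backs; the gripper's body (75 mm by 178 mm) begins 61 mm behind the grasp point.
Start: joints at [-1.174, 0.423, 1.63, -0, 1.089, -0.019], TCP at [252.466, -571.722, 247.675] pointing down, gripper open.
Joint ranges: [-3, 3], [-0.9, 2.11], [0.09, 2.58], [-1.31, 4.45], [0.11, 2.69], [-2.54, 2.54]. Speed limits (rad/s): [2.39, 2.39, 3.01, 3.14, 3.14, 3.14].

INTERFACE

Orientations are given as a rotation vector (axis times angle).
In Python, from workcell import ctrl gives the robot as it stands.
- The arm moves only by the tool arm_command, never from a script. Its argument "deltas" is a list of rows, each a list of 4 numbers: the shift along the tool's x, y, z in m, then the turn about the tool's x in rad. In form: [[tx, ty, tz, yaw], ...]. A call has 1 to 10 rows; each row shifts and turns the pose as measured when the row begins, along the tool's axes as they then stand; what a row does not reach is not made up. A row lasts 1/10 s, in which the tool goes at most 50 mm and 8.59 degrees, less where a joint would pass 70% of its speed; a pose out of reach is approached as far as the arm can. A call is refused whole if a number of a shift passes 0.05 or a number of a turn 0.15, either way. A call with a gripper value outside its range is refused whole. "hand" is the finger opening in m, from 0 to 0.0878, set as the call begins (left out, the last holds). The fingers move at their own pace and stop on an object; the grip force is fixed at half the most. Time passes only in rows, so rows that do not move let the fingers close. It gives the time, the measured TCP pose, the force and the opening at its end, in the units of the state.
- ctrl.get_obs(): the state, without advancing time (a new reading comes with each control period).
- ctrl.get_image(name): name is "scene" or "top" or "wrist"; returns the picture (400x640x3 uint8, red, green, blue); there is no depth.
- ctrl.get_calibration(name): a dict with "fx", "fy", "cx", "cy" (pixels), "R" (3x3) and "t" (3): a world point X has camera coordinates R X + t. Camera axes: x right, y down, z forward; pixel columns grow to the right and rows downward; lengths in mm; the calibration is good to about 2 mm. The wrist camera is an equidistant fisheye: a pixel r from the principal point sees the ray r / f radians off the axis. A picture is of the moment at which its call begins: read the wrist's pose just before it. get_calibration takes no time and is no camera call; for the wrist camera it gives the pose at the moment of the call.
- ctrl.close_job(): hands the job in, once; it reports no verdict.
The state is a dict: "t": time; "qpos": joint angles; "qvel": joint speeds; "joint_torque": joint torques, N m; "ee_pos": TCP position; "orientation": TCP orientation; "ft_force": force on the tool from outside, world axes, zero at the start; "moment": the same for the moment, N m; "width": finger opening in mm.
Only numpy, scipy, OpenCV 4.12 (cv2) and the standard library are available. Lean on these libraries where they do the work, as an engineer would, in place of code of your own. Each camera call takes 0.05 s, during which the arm holds its last target.

TASK

Take the hand-truck wheel with the orange rim out of the grey storage rack, lower its axle into the two V notches of the blue service stand without dropping it, and let go. Then, in the stand, spin it on its axle, taking hold of the tyre again as often as needed, until the white valve mark on the tyre points straight up, ready for the air line, and leave it at rest there. Do not disturb the spare wheel or the other goods on the table.

Things in the scene. Friction and masses are not known exactly. Their poses are not given: they have to be found in the camera images.
- wheel: Hand-truck wheel to service, upright in one bay of the rack: black tyre 160 mm across, 40 mm wide, flat sides (pinch it across the width anywhere on the tread), orange rim, steel axle 16 mm thick reaching 62 mm each side, hub boss 36 mm thick reaching 30 mm each side. About 0.75 kg. Origin: wheel centre on the axle line; y along the axle. This frame is the axle's: it does not spin with the tyre.
- mark (a point): Valve mark: white stripe 14 mm wide across the orange wheel's tread and sidewalls, in line with the red valve cap on the rim; in the lower half at the start. Point on the tread, 80 mm from the axle centre, turning with the tyre; y along the axle, z radially outward through the mark. The tyre turns both ways without stops, with light friction (under 0.1 N m), and stays where it is left.
- rack: Grey storage rack fixed to the table, plate 170 x 300 x 10 mm; origin at the centre of its underside, z up, y along its length. Two bays 160 mm apart along y, each with two cross bars under the tyre and side cheeks 48 mm apart inside, reaching 45 mm above the table. A wheel in a bay has its axle parallel to the rack's y axis, 92 mm above the table.
- stand: Blue service stand fixed to the table: base 170 x 140 x 12 mm, two uprights 12 mm thick and 84 mm apart inside, each ending in a steel V notch (45 degree faces, mouth about 40 mm wide, tips 9 mm above the seated axle line). Origin at the centre of its underside; z up; its y axis is the direction of the seated axle.
- seat (a point): Midway between the two V notches, where the wheel's centre comes when its axle lies in both: 110 mm above the table on the stand's centre line. The seated tyre stands 18 mm clear of the base, its top 190 mm above the table; it may lie up to 12 mm off-centre along the axle. Frame parallel to the stand's.
- spare: Spare wheel of the same shape and size with a light grey tyre, white rim and no mark, in the other bay of the rack; origin at its centre. Bystander.
- board: Green circuit board with heat sink, 170 x 220 x 33 mm, lying flat; origin at the centre of its underside. Bystander.
- carton_y: Yellow carton 100 x 150 x 50 mm; origin at the centre of its underside. Bystander.
- carton_b: Brown carton 90 x 120 x 60 mm; origin at the centre of its underside. Bystander.
- adapter: Black power adapter 100 x 50 x 32 mm between rack and stand; origin at the centre of its underside. Bystander.
- driver: Screwdriver 160 mm long lying on the table near the robot; origin under its middle. Bystander.
- charger: Grey battery charger 70 x 90 x 37 mm near the robot; origin at the centre of its underside. Bystander.
There are look-alikes about, which are no part of the job. What is shaped like the wheel but pink or yellow is not meant.

How it is judged (in metres and radians):
On the way:
1. the orange wheel has been put down with its axle in both notches of the stand, and let go (horizontal distance between wheel and seat below 0.015 m and z of wheel in the frame of seat between -0.004 and 0.004 m and angle between the y axis of wheel and the y axis of stand, either way round below 0.09 rad and contact force between the fingers and wheel below 0.1 N and linear speed of wheel below 0.03 m/s), for 0.2 s.
At the end, for the whole second after the job is handed in: The orange wheel rests with its axle in both V notches (axle centre within 4 mm of the seat's height and 15 mm of it sideways, axle within 0.09 rad of the stand's y axis), let go and at rest, with the valve mark within 0.14 rad (8 degrees) of straight up (all of step 1 and angle between mark's own z axis and vertical below 0.14 rad); the robot touches nothing.
It fails at once if the orange wheel is dropped or thrown (moves faster than 0.5 m/s while not held) (contact force between the fingers and wheel below 0.1 N and linear speed of wheel above 0.5 m/s).
It fails at once if the spare wheel or another of the goods is shifted by more than 25 mm (distance of any of spare, board, carton_y, carton_b, adapter, driver, charger from where it was at the start of the episode above 0.025 m).
It also fails if it takes over 69 s, if anything falls off the work surface, if the arm or the gripper's body presses on something with over 40 N, if the wrist force passes 120 N, or if a joint passes its speed limit or range.

## Working session

There is one attempt and no reset: what is moved stays moved. The work goes in short steps, Python scripts to look and compute and a tool call to move; the robot and the scene stay as the last step left them, time stands still between calls to the robot, and variables do not carry over. Pictures are saved under pics/ and viewed, and the job is handed in when it is done.

Besides the shell and the picture viewer there is one more tool, called after "Request:" as name(argument=value, ...), one argument or row to a line, values as JSON. arm_command: Moves the arm, as the interface text tells. Its arguments: {"type":"object","properties":{"deltas":{"type":"array","items":{"type":"array","items":{"type":"number"}}},"hand":{"type":"number"}},"required":["deltas"]}

```bash
mkdir -p pics; ls
python3 - <<'E'
from workcell import ctrl
import cv2
print(ctrl.get_obs())
for n in ("scene","top","wrist"):
    c=ctrl.get_calibration(n);print(n,c)
    cv2.imwrite(f"pics/{n}0.png",ctrl.get_image(n)[:,:,::-1])
E
```

```text
pics
{'t': 0.0, 'qpos': array([-1.17400635e+00,  4.23829525e-01,  1.63069151e+00,  1.82895070e-05,
        1.08861609e+00, -1.89811753e-02]), 'qvel': array([-0.00140178, -0.00055859,  0.00113167,  0.00106289, -0.00062951,
        0.0003822 ]), 'joint_torque': array([-3.36805912e-03, -5.44632447e+01, -2.73669201e+01,  6.39476837e-02,
        2.25684489e-02, -1.02993488e-04]), 'ee_pos': array([ 252.26996881, -571.25118202,  246.90814819]), 'orientation': array([ 1.99259753,  0.42190247, -1.99315583]), 'ft_force': array([ 0.15324998, -0.24555475, -0.60572749]), 'moment': array([-0.00403329,  0.03501787,  0.03204611]), 'width': 88.13600586171283}
scene {'fx': 418.62376908880924, 'fy': 418.62376908880924, 'cx': 314.3747817365238, 'cy': 191.6619197157454, 'R': array([[ 0.7574956 ,  0.65283402,  0.002854  ],
       [ 0.40517981, -0.46670098, -0.78614217],
       [-0.5118884 ,  0.59665562, -0.61803911]]), 't': array([-447.39928257,  -94.93146357, 1434.13384189])}
top {'fx': 408.3674481300586, 'fy': 408.3674481300586, 'cx': 312.47855811445504, 'cy': 201.079780023271, 'R': array([[ 8.77893966e-03, -9.99960991e-01, -9.73318565e-04],
       [-9.95891239e-01, -8.65546910e-03, -9.01427887e-02],
       [ 9.01308478e-02,  1.76067754e-03, -9.95928376e-01]]), 't': array([  76.29488097,  583.03675859, 1236.90132866])}
wrist {'fx': 309.70691628693146, 'fy': 309.70691628693146, 'cx': 322.67025262014585, 'cy': 202.76599951581906, 'R': array([[ 0.40404559, -0.91473614, -0.00222631],
       [-0.87015594, -0.38510247,  0.30744873],
       [-0.28209182, -0.12228606, -0.95156204]]), 't': array([-622.78815428,  -37.89707881,  391.8584997 ])}
```

View pics/scene0.png

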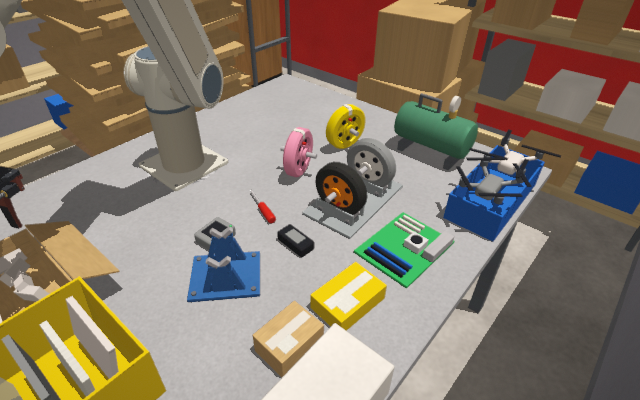

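View pics/top0.png

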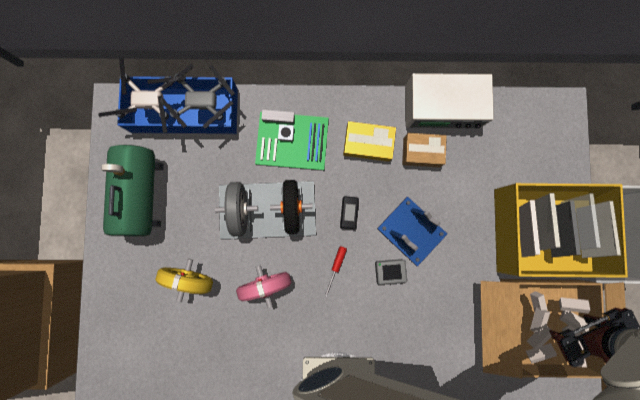

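View pics/wrist0.png

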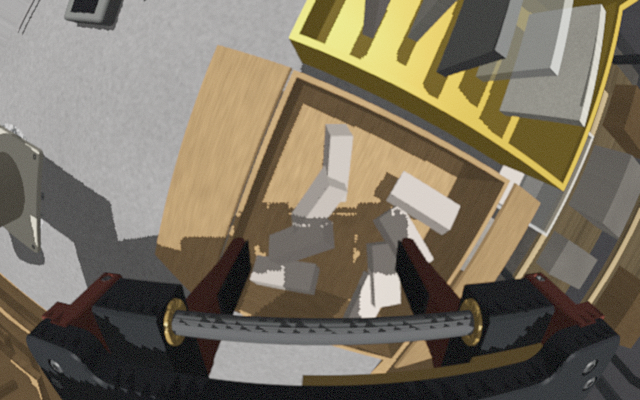

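Candidates: orange-rim wheel scene (341,188) / top (290,207); grey spare scene (371,163) / top (236,208); pink scene (298,153) / top (264,287); yellow scene (346,127) / top (184,280). By the description, the orange rim with black tyre is the choice. I'll check it in a close crop.

```bash
cat > h.py <<'E'
from workcell import ctrl
import cv2, numpy as np
from scipy.spatial.transform import Rotation as Ro
def ray(n,u,v,c=None):
    c=c or ctrl.get_calibration(n); R,t=c['R'],c['t']
    x=(u-c['cx'])/c['fx'];y=(v-c['cy'])/c['fy']
    if n=='wrist':
        r=np.hypot(x,y); d=np.array([x/r*np.sin(r),y/r*np.sin(r),np.cos(r)]) if r>1e-9 else np.array([0,0,1.])
    else: d=np.array([x,y,1.])
    d=R.T@d; return -R.T@t, d/np.linalg.norm(d)
def onz(n,u,v,z,c=None):
    o,d=ray(n,u,v,c); return o+d*(z-o[2])/d[2]
def proj(n,X,c=None):
    c=c or ctrl.get_calibration(n); p=c['R']@np.asarray(X,float)+c['t']
    if n=='wrist':
        r=np.hypot(p[0],p[1]);a=np.arctan2(r,p[2]); return c['cx']+c['fx']*a*p[0]/r, c['cy']+c['fy']*a*p[1]/r
    return c['cx']+c['fx']*p[0]/p[2], c['cy']+c['fy']*p[1]/p[2]
def tri(rs):
    A=0;b=0
    for o,d in rs:
        P=np.eye(3)-np.outer(d,d);A=A+P;b=b+P@o
    return np.linalg.solve(A,b)
def tool(target,o=None):
    o=o or ctrl.get_obs(); R=Ro.from_rotvec(o['orientation']).as_matrix()
    return R.T@(np.asarray(target)-o['ee_pos'])/1000
def st():
    o=ctrl.get_obs(); print('t',round(o['t'],2),'tcp',o['ee_pos'].round(1),'w',round(o['width'],1),'F',o['ft_force'].round(1)); print(Ro.from_rotvec(o['orientation']).as_matrix().round(3)); return o
E
python3 - <<'E'
import cv2
s=cv2.imread('pics/scene0.png');t=cv2.imread('pics/top0.png')
a=cv2.resize(s[130:310,180:420],None,fx=3.3,fy=3.3,interpolation=2); cv2.imwrite('pics/sc.png',a)
b=cv2.resize(t[165:285,210:460],None,fx=3.2,fy=3.2,interpolation=2);cv2.imwrite('pics/tc.png',b)
E
python3 - <<'E'
from h import *
st()
E
```

```text
t 0.15 tcp [ 252.3 -571.4  247.1] w 88.0 F [-0.4  0.2  0.4]
[[-0.     0.404 -0.915]
 [ 0.001 -0.915 -0.404]
 [-1.    -0.001 -0.   ]]
```

View pics/sc.png

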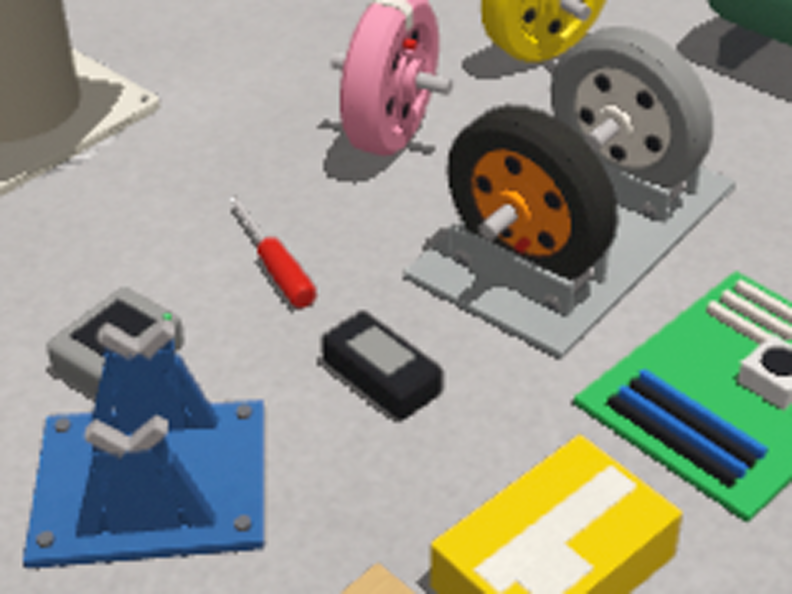

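View pics/tc.png

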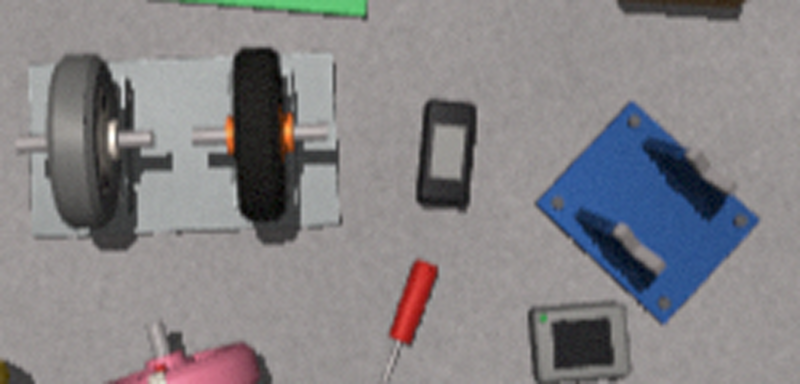

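The crop confirms it: black tyre with orange rim in the right bay, scene crop (530,200), and the red valve cap below the hub at crop (522,243). Next I measure the axle, rack and stand.

Run:
```python
from h import *
T=lambda u,v:(210+u/3.2-.34,165+v/3.2-.34)
S=lambda u,v:(180+u/3.3-.35,130+v/3.3-.35)
a=onz('top',*T(193,135),92);b=onz('top',*T(328,131),92)
print('axle ends',a,b,np.linalg.norm(a-b),'ctr',(a+b)/2)
print('scene axle end near',onz('scene',*S(487,231),92))
# rack corners z=10
for p in [(30,66),(333,54),(341,222),(35,237)]: print('rack',onz('top',*T(*p),10).round(1))
c=[onz('top',*T(*p),12) for p in [(630,100),(759,217),(664,324),(536,203)]]
for k in range(4): print('stand',c[k].round(1),np.linalg.norm(c[k]-c[k-1]).round(1))
print('ctr',np.mean(c,0))
sc=[onz('scene',*S(*p),12) for p in [(45,403),(264,402),(264,545),(24,562)]]
for k in range(4): print('stand sc',sc[k].round(1),np.linalg.norm(sc[k]-sc[k-1]).round(1))
print('ctr',np.mean(sc,0))
# V vertices by two views
for t_,s_ in [((642,250),(131,347)),((712,172),(128,446))]:
    print('V',tri([ray('top',*T(*t_)),ray('scene',*S(*s_))]).round(1))
# valve cap on plane y of near side of rim
o,d=ray('scene',*S(522,244))
ym=(a+b)[1]/2
for dy in(15,20,25): 
    k=(ym-dy-o[1])/d[1]; X=o+d*k; print('cap',X.round(1), 'rel', X[0]-(a+b)[0]/2, X[2]-92)
o=st();
```

```text
axle ends [558.36663461 205.60044908  92.        ] [563.11370257  82.08518725  92.        ] 123.6064503175751 ctr [560.74016859 143.84281817  92.        ]
scene axle end near [563.6855813   84.42531781  92.        ]
rack [631.2 375.8  10. ]
rack [645.6  78.   10. ]
rack [481.   68.9  10. ]
rack [463.9 366.   10. ]
stand [ 602.5 -213.    12. ] 137.3
stand [ 489.4 -336.8   12. ] 167.7
stand [ 385.7 -243.1   12. ] 139.7
stand [ 501.  -120.5   12. ] 168.4
ctr [ 494.64992383 -228.35224497   12.        ]
stand sc [ 375.  -234.8   12. ] 154.6
stand sc [ 505.3 -120.5   12. ] 173.3
stand sc [ 607.4 -217.    12. ] 140.5
stand sc [ 490.3 -337.9   12. ] 168.3
ctr [ 494.48256739 -227.56800324   12.        ]
V [ 457.8 -201.1  101.3]
V [ 529.7 -264.6   99.7]
cap [567.3 128.8  52.1] rel 6.563189490479772 -39.927403061766086
cap [571.  123.8  57.2] rel 10.2562840320752 -34.76336271571188
cap [574.7 118.8  62.4] rel 13.949378573670629 -29.599322369657784
t 0.15 tcp [ 252.3 -571.4  247.1] w 88.0 F [-0.4  0.2  0.4]
[[-0.     0.404 -0.915]
 [ 0.001 -0.915 -0.404]
 [-1.    -0.001 -0.   ]]
```

Measurements agree. The wheel centre is ≈(561,144,92), with the axle at 92.2° and a measured length of 123.6 mm against 124. The stand centre is ≈(494.5,-228), with its y axis at ≈137.6°. I'll head for the wheel, lifting first.

Request:
arm_command(
  deltas=[
    [-0.04,-0.005,-0.005,0],
    [-0.04,-0.033,-0.036,0],
    [0,-0.033,-0.036,0],
    [0,-0.033,-0.036,0],
    [0,-0.033,-0.036,0],
    [0,-0.033,-0.036,0],
    [0,-0.033,-0.036,0],
    [0,-0.033,-0.036,0],
    [0,-0.033,-0.036,0],
    [0,-0.033,-0.036,0],
  ],
  hand=0.085,
)

```text
t: 1.15
ee_pos: [430.3, -164.3, 322.5]
orientation: [2.001, 0.413, -1.998]
ft_force: [1.2, -0.4, 0.7]
width: 84.9
```

Request:
arm_command(
  deltas=[
    [0,-0.032,-0.035,0.0],
    [0,-0.032,-0.035,0.0],
    [0,-0.032,-0.035,0],
    [0,-0.032,-0.035,0],
    [0,-0.028,-0.03,0],
    [0,0,0,0.1],
    [0,0,0,0.1],
    [0,0,0,0.1],
    [0,0,0,0.08],
    [0,0,0,0],
  ],
)

```text
t: 2.15
ee_pos: [527.7, 63.6, 321.6]
orientation: [2.212, 0.027, -2.213]
ft_force: [0.3, 0.5, -0.1]
width: 84.9
```

Run:
```python
from h import *
o=st(); c=ctrl.get_calibration('wrist')
cv2.imwrite('pics/w1.png',ctrl.get_image('wrist')[:,:,::-1])
print(o['qpos'].round(2)); print(tool((560.7,143.8,330),o)); np.save('c1.npy',c,allow_pickle=True)
```

```text
t 2.15 tcp [527.7  63.6 321.6] w 84.9 F [ 0.3  0.5 -0.1]
[[-0.001  0.021 -1.   ]
 [ 0.003 -1.    -0.021]
 [-1.    -0.003  0.   ]]
[0.1  0.2  1.76 0.   1.18 1.64]
[-0.00818877 -0.07949946 -0.03465914]
```

View pics/w1.png

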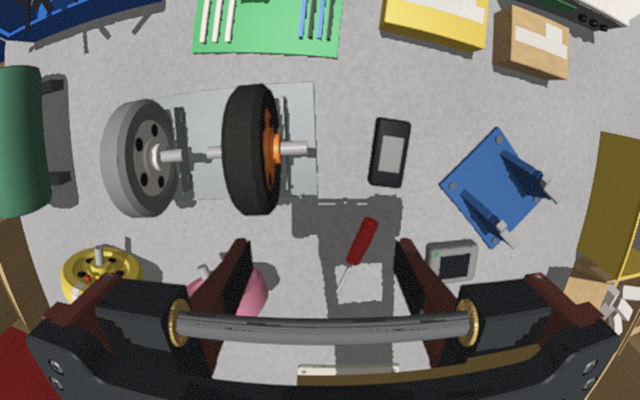

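The wrist view shows the orange wheel, its axle end at (305,149) and its tread band around (247,150). The far axle end at (210,151) is close to the spare's axle. Checking by ray casting.

Run:
```python
from h import *
c=np.load('c1.npy',allow_pickle=True).item()
a=onz('wrist',305.5,148.5,92,c);b=onz('wrist',208,151.5,92,c)
print(a,b,(a+b)/2,np.linalg.norm(a-b))
i=cv2.imread('pics/w1.png'); cv2.imwrite('pics/w1c.png',cv2.resize(i[70:230,180:340],None,fx=3.7,fy=3.7,interpolation=2))
for X in [(560.7,143.8,172),(560.7,163.8,172),(560.7,123.8,172)]: print(proj('wrist',X,c))
```

```text
[560.63531477  86.42526306  92.        ] [557.23384376 208.78281408  92.        ] [558.93457927 147.60403857  92.        ] 122.40482137467556
(np.float64(241.05292586825834), np.float64(159.80367022215347))
(np.float64(221.44950843645591), np.float64(159.90789491202196))
(np.float64(261.3423988741232), np.float64(159.81730166473056))
```

View pics/w1c.png

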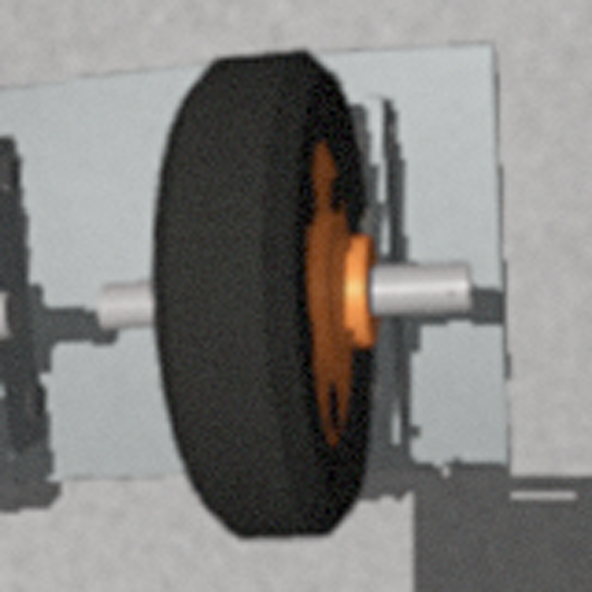

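Both views agree within 3 mm, so I take the wheel centre as (560,146). I'll move above it.

Request:
arm_command(
  deltas=[
    [0,-0.041,-0.017,0],
    [0,-0.041,-0.017,0],
    [0.04,0,0,-0.017],
    [0.03,0,0,0],
    [0,0,0,0],
  ],
  hand=0.08,
)

```text
t: 2.7
ee_pos: [562.1, 149.0, 251.2]
orientation: [2.201, 0.06, -2.194]
ft_force: [0.0, -0.1, 0.9]
width: 79.9
```

Run:
```python
from h import *
o=st(); c=ctrl.get_calibration('wrist')
cv2.imwrite('pics/w2.png',ctrl.get_image('wrist')[:,:,::-1])
print(tool((560,146,161),o)*1000)
for X in [(560.7,146,172),(560.7,166,172),(560.7,126,172),(560,84,92)]: print(proj('wrist',X,c))
```

```text
t 2.7 tcp [562.1 149.  251.2] w 79.9 F [ 0.  -0.1  0.9]
[[ 0.003  0.051 -0.999]
 [ 0.004 -0.999 -0.051]
 [-1.    -0.003 -0.004]]
[90.21600631  3.211567    2.52448956]
(np.float64(328.25674355081793), np.float64(223.4493405451777))
(np.float64(301.5652316691515), np.float64(222.11686657403288))
(np.float64(354.80316594848296), np.float64(224.67410852845757))
(np.float64(388.3213615724786), np.float64(197.69631111642937))
```

View pics/w2.png

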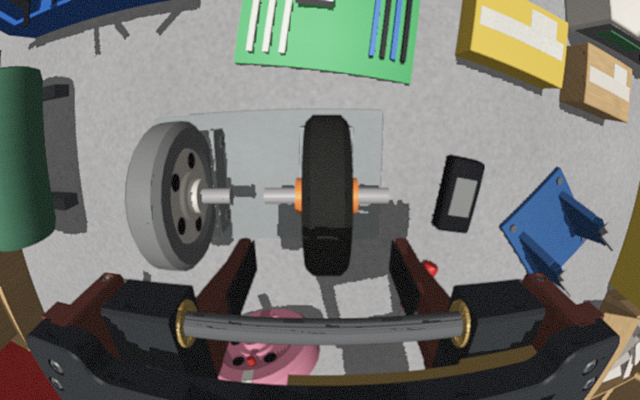

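The tyre edges at row 222 are at columns 301 and 353, against a predicted 301.6 and 354.8, so the fix is good to about 1 mm. Descending.

Request:
arm_command(
  deltas=[
    [0.03,0.003,0.002,-0.013],
    [0.03,0,0,0],
    [0.025,0,0,0],
    [0.005,0,0,0],
  ],
)

```text
t: 3.15
ee_pos: [566.9, 146.0, 169.1]
orientation: [2.21, 0.079, -2.171]
ft_force: [-0.5, 0.3, 0.8]
width: 80.1
```

Request:
arm_command(
  deltas=[
    [0,0,0,0],
    [0,0,0,0],
    [0,0,0,0],
    [0,0,0,0],
    [0,0,0,0],
    [0,0,0,0],
  ],
  hand=0.03,
)

```text
t: 3.75
ee_pos: [570.6, 146.1, 176.3]
orientation: [2.221, 0.082, -2.162]
ft_force: [0.7, -0.2, -4.6]
width: 39.7
```

The TCP drifted up and forward while closing (z 169→176, x 567→571), so I'll check.

Run:
```python
from h import *
o=st(); print(o['qpos'].round(3),o['qvel'].round(3))
cv2.imwrite('pics/w3.png',ctrl.get_image('wrist')[:,:,::-1]);s=ctrl.get_image('scene')[:,:,::-1]
cv2.imwrite('pics/s3.png',cv2.resize(s[100:260,250:450],None,fx=3.5,fy=3.5,interpolation=2))
```

```text
t 3.75 tcp [570.6 146.1 176.3] w 39.7 F [ 0.7 -0.2 -4.6]
[[ 0.027  0.067 -0.997]
 [ 0.009 -0.998 -0.067]
 [-1.    -0.007 -0.027]]
[0.229 0.451 1.78  0.003 0.883 1.731] [ 0.    -0.002  0.002 -0.001 -0.001 -0.002]
```

View pics/w3.png

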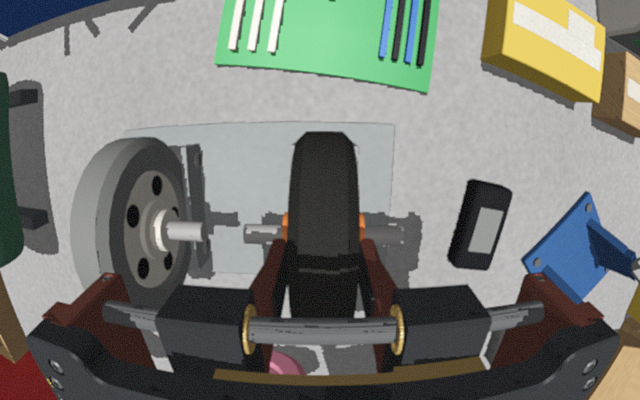

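View pics/s3.png

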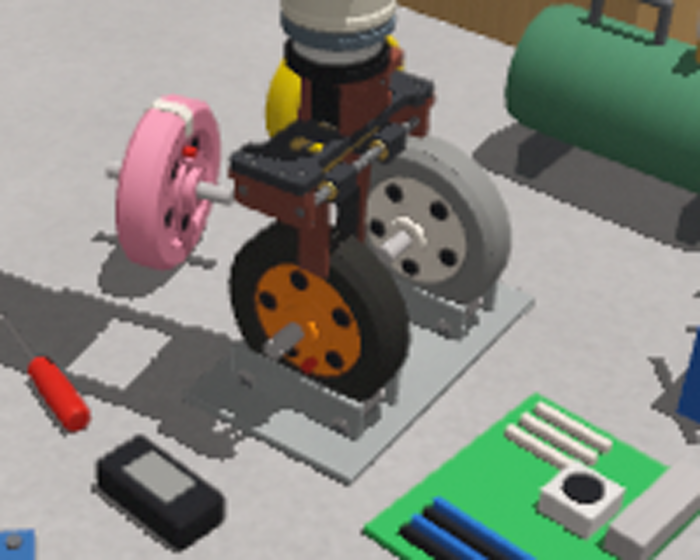

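The pinch is good: width 39.7 mm on the upper sidewall, close to centre. The arm creeps a little on idle rows, so I'll keep those few. Lifting.

Request:
arm_command(
  deltas=[
    [-0.03,0,0,0],
    [-0.04,0,0,0],
    [-0.04,0,0,0],
  ],
)

```text
t: 4.15
ee_pos: [561.5, 143.8, 278.9]
orientation: [2.195, 0.077, -2.183]
ft_force: [0.5, -0.0, -7.8]
width: 39.8
```

Run:
```python
from h import *
o=st(); print(o['qpos'].round(3),o['moment'].round(2))
s=ctrl.get_image('scene')[:,:,::-1]
cv2.imwrite('pics/s4.png',cv2.resize(s[60:260,250:450],None,fx=3,fy=3,interpolation=2))
o=st()
```

```text
t 4.15 tcp [561.5 143.8 278.9] w 39.8 F [ 0.5 -0.  -7.8]
[[ 0.005  0.067 -0.998]
 [ 0.004 -0.998 -0.067]
 [-1.    -0.003 -0.005]]
[0.229 0.319 1.708 0.003 1.108 1.732] [ 0.03 -0.15  0.03]
t 4.2 tcp [564.5 144.5 286.2] w 40.1 F [ 2.3  0.6 -1.3]
[[ 0.015  0.067 -0.998]
 [ 0.006 -0.998 -0.067]
 [-1.    -0.005 -0.015]]
```

View pics/s4.png

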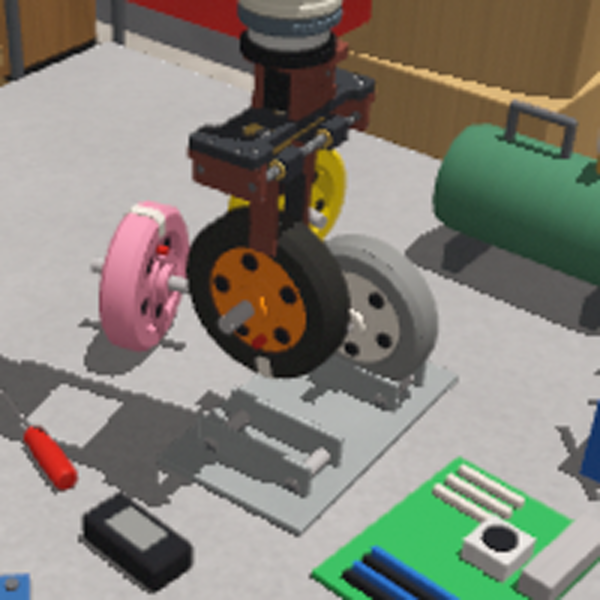

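The wheel is held, and the white mark shows at the very bottom, crop (262,365). Moving over towards the stand.

Request:
arm_command(
  deltas=[
    [-0.02,0.015,0.004,0],
    [-0.01,0.035,0.009,0],
    [0,0.037,0.009,0],
    [0,0.037,0.009,0],
    [0,0.037,0.009,0],
    [0,0.037,0.009,0],
    [0,0.037,0.009,0],
    [0,0.037,0.009,0],
    [0,0.037,0.009,0],
    [0,0.02,0.005,0],
  ],
)

```text
t: 5.2
ee_pos: [497.4, -196.8, 301.0]
orientation: [2.188, 0.093, -2.189]
ft_force: [0.2, 0.2, -8.0]
width: 39.7
```

Request:
arm_command(
  deltas=[
    [0,0,0,-0.1],
    [0,0,0,-0.127],
    [0,0,0,-0.127],
    [0,0,0,-0.127],
    [0,0,0,-0.127],
    [0,0,0,-0.1],
    [0,0,0,-0.05],
  ],
)

```text
t: 5.9
ee_pos: [489.5, -198.6, 287.5]
orientation: [1.711, 0.808, -1.731]
ft_force: [-1.1, 0.6, -7.9]
width: 39.8
```

Run:
```python
from h import *
o=st(); c=ctrl.get_calibration('wrist'); np.save('c5.npy',c,allow_pickle=True)
cv2.imwrite('pics/w5.png',ctrl.get_image('wrist')[:,:,::-1])
s=ctrl.get_image('scene')[:,:,::-1];cv2.imwrite('pics/s5.png',s)
cv2.imwrite('pics/s5c.png',cv2.resize(s[100:310,130:330],None,fx=2.8,fy=2.8,interpolation=2))
cv2.imwrite('pics/t5.png',ctrl.get_image('top')[:,:,::-1])
o=st();R=Ro.from_rotvec(o['orientation']).as_matrix(); print(np.degrees(np.arctan2(R[1,1],R[0,1])))
```

```text
t 5.9 tcp [ 489.5 -198.6  287.5] w 39.8 F [-1.1  0.6 -7.9]
[[-0.02   0.755 -0.656]
 [ 0.018 -0.655 -0.755]
 [-1.    -0.027 -0.001]]
t 6.05 tcp [ 489.7 -198.6  287.9] w 39.6 F [-0.1 -1.4 -6.4]
[[-0.019  0.752 -0.659]
 [ 0.018 -0.659 -0.752]
 [-1.    -0.027 -0.001]]
-41.24749705058928
```

View pics/w5.png

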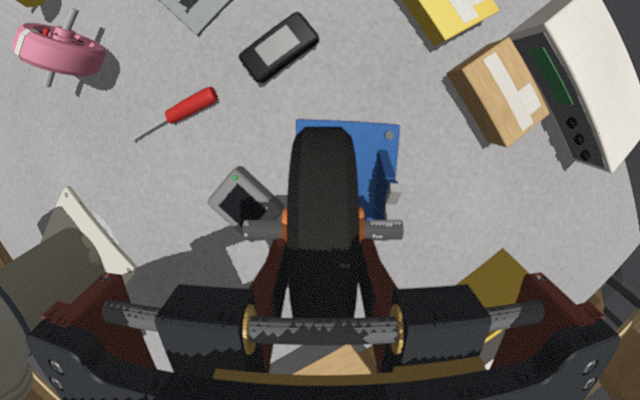

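View pics/s5c.png

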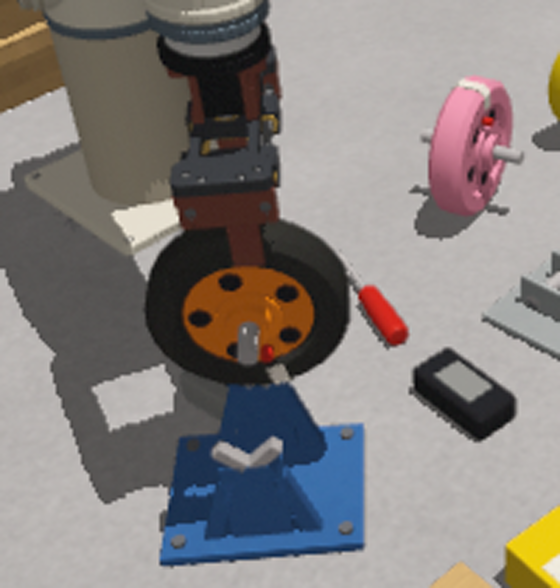

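Wheel above the stand. The wrist view shows axle ends at (244,229) and (403,230); in the scene crop the near axle end is at about (247,355). Triangulating the wheel in the tool frame.

Run:
```python
from h import *
c=np.load('c5.npy',allow_pickle=True).item()
o=ctrl.get_obs();R=Ro.from_rotvec(o['orientation']).as_matrix()
s=(130+247/2.8-.3,100+354/2.8-.3)
rs=ray('scene',*s);rw=ray('wrist',402,230,c)
E=tri([rs,rw]);print('end',E, 'resid', [np.linalg.norm((np.eye(3)-np.outer(d,d))@(E-p)) for p,d in (rs,rw)])
print('in tool',R.T@(E-o['ee_pos']))
# assume axle || tool y: centre = along tool y
C=E-62*R[:,1]; print('ctr',C,R.T@(C-o['ee_pos']))
rw2=ray('wrist',245,229.5,c); p,d=rw2; F=C-62*R[:,1]; print('far pred px',proj('wrist',F,c))
i=cv2.imread('pics/w5.png'); cv2.imwrite('pics/w5c.png',cv2.resize(i[110:270,220:430],None,fx=3.7,fy=3.7,interpolation=2))
```

```text
end [ 528.24543259 -243.49059751  202.41622174] resid [np.float64(0.21550421947883894), np.float64(0.21550421947892415)]
in tool [83.92375542 60.83996745  8.36645336]
ctr [ 481.64599334 -202.62758726  204.0614133 ] [83.92375542 -1.16003255  8.36645336]
far pred px (np.float64(244.2759219423471), np.float64(229.4579054676154))
```

View pics/w5c.png

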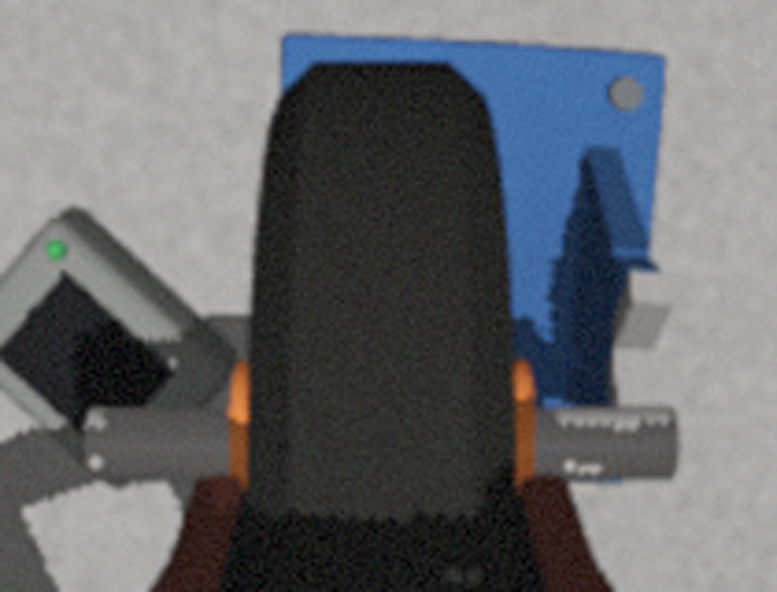

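Run:
```python
from h import *
a=np.radians(137.6);Y=np.array([np.cos(a),np.sin(a),0]);X=np.array([Y[1],-Y[0],0])
S0=np.array([494.5,-228,0])
i=cv2.imread('pics/sc.png');t=cv2.imread('pics/tc.png')
for sy in(-54,-42,42,54):
  for x,z in((-20,119),(0,99),(20,119)):
    P=S0+sy*Y+x*X+[0,0,z]
    u,v=proj('scene',P); cv2.circle(i,(int((u-180+.35)*3.3),int((v-130+.35)*3.3)),2,(0,0,255),-1)
    u,v=proj('top',P); cv2.circle(t,(int((u-210+.35)*3.2),int((v-165+.35)*3.2)),2,(0,0,255),-1)
a=cv2.resize(i[300:480,50:250],None,fx=2,fy=2);b=cv2.resize(t[120:300,560:760],None,fx=2,fy=2)
cv2.imwrite('pics/chk.png',np.hstack([a,b]))
```

```text
(no output)
```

View pics/chk.png

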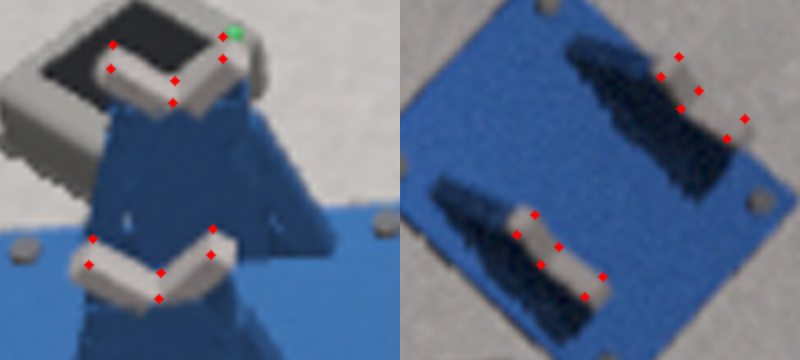

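The projected V points fall on both notches in both views, so the seat is confirmed within about 2 mm. Aligning, then lowering partway.

Request:
arm_command(
  deltas=[
    [0,0.02,0.008,0.02],
    [0.0,0.006,0.003,0],
    [0.03,0,0,0],
    [0.025,0,0,0],
    [0,0,0,0],
  ],
)

```text
t: 6.55
ee_pos: [500.5, -223.2, 229.1]
orientation: [1.732, 0.786, -1.753]
ft_force: [-0.2, 1.3, -8.4]
width: 39.9
```

```bash
cat >> h.py <<'E'
def chk(n):
    o=st(); R=Ro.from_rotvec(o['orientation']).as_matrix(); C=o['ee_pos']+R@np.array([84,-1,8.4])
    d=np.array([494.5,-228,110])-C
    print('wheel',C.round(1),'to seat, tool axes',(R.T@d).round(1),'yang',np.degrees(np.arctan2(R[1,1],R[0,1])).round(1))
    s=ctrl.get_image('scene')[:,:,::-1]
    cv2.imwrite(f'pics/s{n}.png',cv2.resize(s[130:310,140:320],None,fx=3.3,fy=3.3,interpolation=2))
E
python3 -c "
from h import *
chk(6)"
```

```text
t 6.55 tcp [ 500.5 -223.2  229.1] w 39.9 F [-0.2  1.3 -8.4]
[[-0.021  0.733 -0.68 ]
 [ 0.019 -0.679 -0.733]
 [-1.    -0.028 -0.   ]]
wheel [ 492.3 -227.   145.2] to seat, tool axes [35.1  3.3 -0.8] yang -42.8
```

View pics/s6.png

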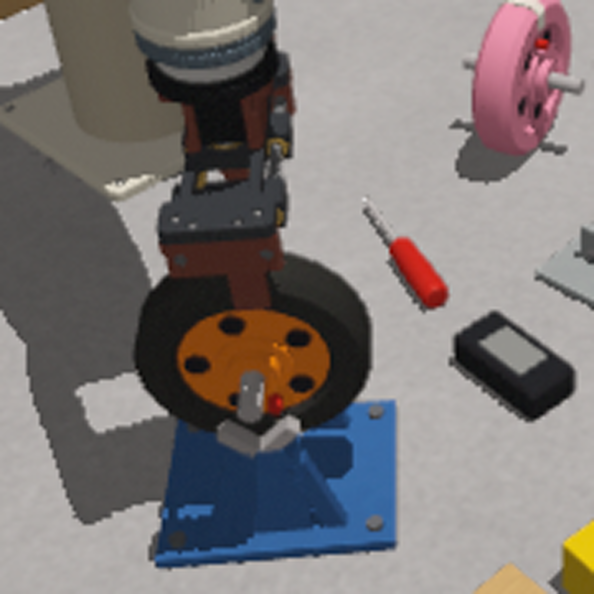

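The axle is centred over the near V, 35 mm above the seat. Lowering gently.

Request:
arm_command(
  deltas=[
    [0.012,0.002,0,0],
    [0.012,0.001,0,0],
    [0.008,0,0,0],
    [0.006,0,0,0],
  ],
)

```text
t: 7.0
ee_pos: [505.1, -225.4, 194.7]
orientation: [1.737, 0.78, -1.747]
ft_force: [-10.8, 16.3, 41.9]
width: 40.0
```

```bash
python3 -c "
from h import *
chk(7)"
```

```text
t 7.0 tcp [ 505.1 -225.4  194.7] w 40.0 F [-10.8  16.3  41.9]
[[-0.013  0.733 -0.68 ]
 [ 0.017 -0.68  -0.733]
 [-1.    -0.021 -0.003]]
wheel [ 497.5 -229.5  110.7] to seat, tool axes [ 0.7 -3.2  1. ] yang -42.9
```

View pics/s7.png

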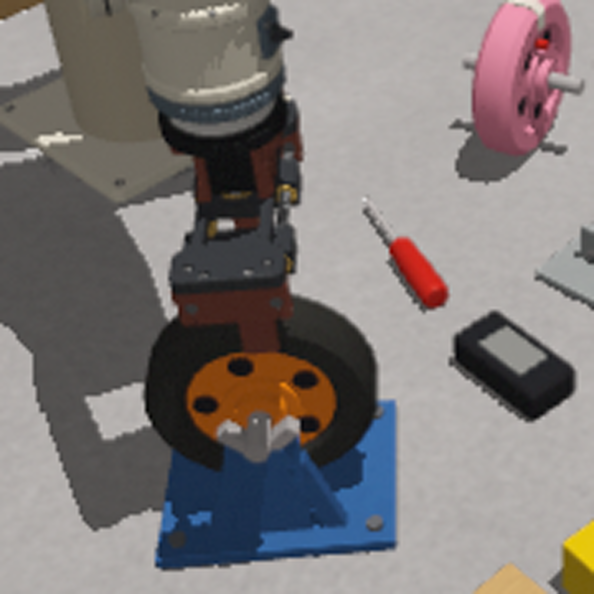

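Seated: the axle is down in the V, computed height 110.7 mm, and the arm is pressing lightly. Relaxing and opening.

Request:
arm_command(
  deltas=[
    [0,0,0,0],
    [0,0,0,0],
  ],
)

```text
t: 7.25
ee_pos: [505.0, -225.3, 195.4]
orientation: [1.737, 0.78, -1.747]
ft_force: [-1.6, -1.0, -6.4]
width: 39.7
```

Request:
arm_command(
  deltas=[
    [0,0,0,0],
    [0,0,0,0],
  ],
  hand=0.06,
)

```text
t: 7.45
ee_pos: [506.5, -225.9, 196.6]
orientation: [1.738, 0.776, -1.744]
ft_force: [0.2, -0.0, -0.2]
width: 52.8
```

```bash
python3 -c "
from h import *
chk(8)"
```

```text
t 7.45 tcp [ 506.5 -225.9  196.6] w 52.8 F [ 0.2 -0.  -0.2]
[[-0.01   0.733 -0.681]
 [ 0.015 -0.68  -0.733]
 [-1.    -0.018 -0.005]]
wheel [ 499.2 -230.1  112.6] to seat, tool axes [ 2.7 -4.9  1.7] yang -42.9
```

View pics/s8.png

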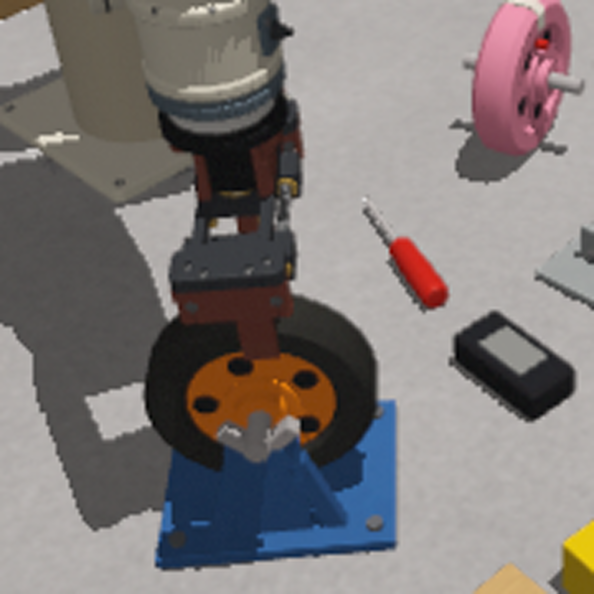

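Run:
```python
from h import *
a=np.radians(-42);N=np.array([np.cos(a),np.sin(a),0]) # toward scene camera
X=np.array([-N[1],N[0],0]) # stand +x
def ang(u,v,C,off):
    o,d=ray('scene',u,v); k=((C-o)@N+off)/(d@N); P=o+d*k-C; return P@X,P[2],np.degrees(np.arctan2(P@X,P[2])),np.hypot(P@X,P[2])
C=np.array([481.6,-202.6,204])
print('stripe',ang(130+277/2.8-.3,100+371/2.8-.3,C,20))
for off in(10,15,20):print('cap5',ang(130+267/2.8-.3,100+353/2.8-.3,C,off))
C=np.array([492.3,-227,145.2])
for off in(10,15,20):print('cap6',ang(140+277/3.3-.3,130+403/3.3-.3,C,off))
```

```text
stripe (np.float64(14.561715809953045), np.float64(-60.818485142176655), np.float64(166.53519881456322), np.float64(62.5374424030836))
cap5 (np.float64(7.541453769436237), np.float64(-49.095851605494204), np.float64(171.26723839218093), np.float64(49.6716837828682))
cap5 (np.float64(8.314304586918805), np.float64(-44.584038733613056), np.float64(169.43647291976882), np.float64(45.35266442629769))
cap5 (np.float64(9.08715540440133), np.float64(-40.072225861731795), np.float64(167.223157940483), np.float64(41.0896541584057))
cap6 (np.float64(8.629674210932246), np.float64(-49.78040760075709), np.float64(170.16524016992278), np.float64(50.52286866246158))
cap6 (np.float64(9.499242063044653), np.float64(-44.69136134365459), np.float64(168.00024537267416), np.float64(45.68975135105706))
cap6 (np.float64(10.368809915157092), np.float64(-39.602315086552096), np.float64(165.32797328867315), np.float64(40.93721508934397))
```

The wheel is let go in the V with the force back to zero. The mark is at ≈167° from up on the stand's +X side (tool −z). I need about 167° of turning with the top dragged towards tool +z, so two strokes from θ=+42° to −42°. Moving to the first grip.

Request:
arm_command(
  deltas=[
    [0,0,-0.012,0],
    [0.012,-0.001,-0.012,0],
    [0.012,0,-0.01,0],
    [0.004,0,0,0],
  ],
)

```text
t: 7.9
ee_pos: [532.9, -198.2, 168.5]
orientation: [1.741, 0.772, -1.739]
ft_force: [0.3, -0.8, -0.1]
width: 60.3
```

```bash
cat >> h.py <<'E'
def arc(AX=np.array([497.5,-229.5,110])):
    # axis point: seat centre line; returns TCP wrt axle: s along stand +X, grasp height, theta, r
    o=st(); R=Ro.from_rotvec(o['orientation']).as_matrix()
    a=np.radians(-42.4);N=np.array([np.cos(a),np.sin(a),0]);X=np.array([-N[1],N[0],0])
    G=o['ee_pos']+6*R[:,0]; d=G-np.array([494.5,-228,110])
    print('s %.1f h %.1f along %.1f theta %.1f r %.1f yang %.1f'%(d@X,d[2],d@N,np.degrees(np.arctan2(d@X,d[2])),np.hypot(d@X,d[2]),np.degrees(np.arctan2(R[1,1],R[0,1]))))
    return o,d,X,R
def plan(dth,r=None,n=1,bias=0):
    o,d,X,R=arc(); s,h=d@X,d[2]; r=r or np.hypot(s,h); th=np.arctan2(s,h)
    ps=s;ph=h
    for k in range(1,n+1):
        t=th+np.radians(dth)*k/n; a,b=r*np.sin(t),r*np.cos(t)-bias*k/n
        D=X*(a-ps)+np.array([0,0,b-ph]); print('row',(R.T@D/1000).round(4)); ps,ph=a,b
E
python3 -c "
from h import *
arc()"
```

```text
t 7.9 tcp [ 532.9 -198.2  168.5] w 60.3 F [ 0.3 -0.8 -0.1]
[[-0.004  0.733 -0.681]
 [ 0.014 -0.681 -0.733]
 [-1.    -0.012 -0.007]]
s 47.9 h 52.5 along 8.2 theta 42.4 r 71.1 yang -42.9
```

Request:
arm_command(
  deltas=[
    [0.001,-0.004,0.001,0.0],
    [0,0,0,0],
    [0,0,0,0],
    [0,0,0,0],
  ],
  hand=0.03,
)

```text
t: 8.3
ee_pos: [529.4, -195.9, 166.0]
orientation: [1.74, 0.773, -1.738]
ft_force: [-1.2, 0.9, -0.5]
width: 39.9
```

```bash
python3 -c "
from h import *
plan(-32,n=4,bias=1.5)"
```

```text
t 8.3 tcp [ 529.4 -195.9  166. ] w 39.9 F [-1.2  0.9 -0.5]
[[-0.005  0.733 -0.68 ]
 [ 0.013 -0.68  -0.733]
 [-1.    -0.012 -0.006]]
s 47.3 h 50.0 along 4.1 theta 43.4 r 68.8 yang -42.8
row [-0.0058 -0.      0.0074]
row [-0.0047  0.      0.0082]
row [-0.0035  0.      0.0088]
row [-0.0022  0.      0.0092]
```

Gripped (39.9 mm) at θ≈43°. First part of the drag.

Request:
arm_command(
  deltas=[
    [-0.006,0,0.0075,0],
    [-0.0045,0,0.008,0],
    [-0.0035,0,0.009,0],
  ],
)

```text
t: 8.6
ee_pos: [512.3, -213.8, 180.1]
orientation: [1.742, 0.775, -1.737]
ft_force: [3.7, 2.9, -5.1]
width: 39.6
```

```bash
python3 -c "
from h import *
plan(-32,n=4,bias=0.5,r=68.8)"
```

```text
t 8.6 tcp [ 512.3 -213.8  180.1] w 39.6 F [ 3.7  2.9 -5.1]
[[-0.004  0.734 -0.679]
 [ 0.015 -0.679 -0.734]
 [-1.    -0.013 -0.009]]
s 22.6 h 64.1 along 3.5 theta 19.4 r 68.0 yang -42.8
row [-0.0033  0.      0.009 ]
row [-0.0012  0.0001  0.0095]
row [0.0001 0.0001 0.0096]
row [0.0015 0.0001 0.0095]
```

Request:
arm_command(
  deltas=[
    [-0.0015,0,0.009,0],
    [-0.0005,0,0.0095,0],
    [0.001,0,0.0095,0],
    [0.0025,0,0.0095,0],
  ],
)

```text
t: 9.0
ee_pos: [486.9, -241.4, 183.4]
orientation: [1.752, 0.774, -1.731]
ft_force: [1.6, 6.4, 5.0]
width: 39.7
```

```bash
python3 -c "
from h import *
plan(-30,n=4,bias=0.5,r=68.8);chk(9)"
```

```text
t 9.0 tcp [ 486.9 -241.4  183.4] w 39.7 F [1.6 6.4 5. ]
[[ 0.004  0.732 -0.681]
 [ 0.02  -0.681 -0.732]
 [-1.    -0.011 -0.017]]
s -14.9 h 67.4 along 3.3 theta -12.5 r 69.1 yang -42.9
row [0.0027 0.0001 0.0086]
row [0.0036 0.0001 0.0083]
row [0.0047 0.0001 0.0078]
row [0.0056 0.0001 0.0071]
t 9.0 tcp [ 486.9 -241.4  183.4] w 39.7 F [1.6 6.4 5. ]
[[ 0.004  0.732 -0.681]
 [ 0.02  -0.681 -0.732]
 [-1.    -0.011 -0.017]]
wheel [ 480.7 -245.2   99.3] to seat, tool axes [-10.3  -1.7 -22.1] yang -42.9
```

View pics/s9.png

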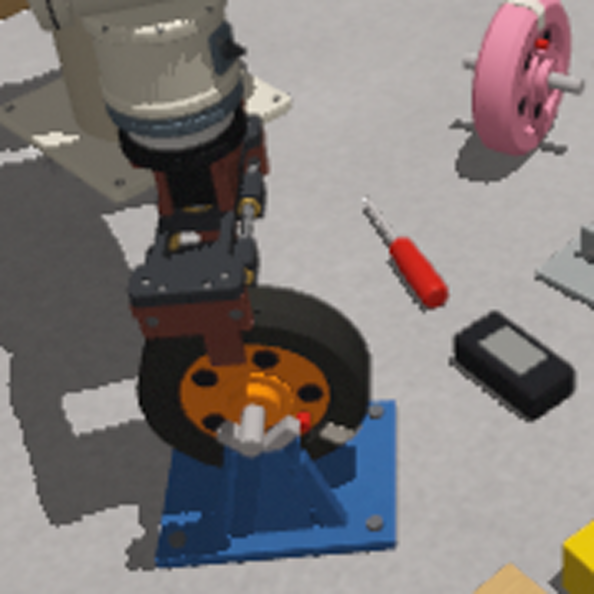

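It works: the axle is still in the V, and the white mark has come round to the right at (338,432). Continuing the stroke.

Request:
arm_command(
  deltas=[
    [0.0025,0,0.0085,0],
    [0.0035,0,0.0083,0],
    [0.005,0,0.008,0],
    [0.006,0,0.007,0],
  ],
)

```text
t: 9.45
ee_pos: [464.5, -265.2, 170.3]
orientation: [1.759, 0.772, -1.727]
ft_force: [1.3, 5.5, 4.3]
width: 39.7
```

Request:
arm_command(
  deltas=[
    [0,0,0,0],
    [0,0,0,0],
    [0,0,0,0],
  ],
  hand=0.06,
)

```text
t: 9.75
ee_pos: [462.7, -266.6, 171.3]
orientation: [1.758, 0.77, -1.73]
ft_force: [-0.0, 0.3, 0.1]
width: 59.0
```

```bash
python3 -c "
from h import *
arc();chk(10)"
```

```text
t 9.75 tcp [ 462.7 -266.6  171.3] w 59.0 F [-0.   0.3  0.1]
[[ 0.007  0.729 -0.684]
 [ 0.02  -0.684 -0.729]
 [-1.    -0.008 -0.02 ]]
s -49.8 h 55.3 along 2.5 theta -42.0 r 74.4 yang -43.2
t 9.75 tcp [ 462.7 -266.6  171.3] w 59.0 F [-0.   0.3  0.1]
[[ 0.007  0.729 -0.684]
 [ 0.02  -0.684 -0.729]
 [-1.    -0.008 -0.02 ]]
wheel [ 456.8 -270.3   87.1] to seat, tool axes [-21.7  -1.7 -57.1] yang -43.2
```

View pics/s10.png

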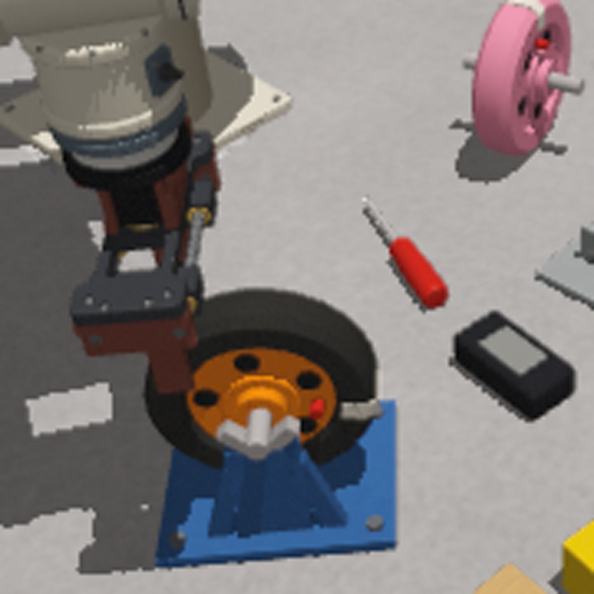

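Wheel seated, mark now at the right at crop (350,411). Measuring the angle.

```bash
cat >> h.py <<'E'
def mark(u,v,off,al=3.0):
    a=np.radians(-42.4);N=np.array([np.cos(a),np.sin(a),0]);X=np.array([-N[1],N[0],0]);C=np.array([494.5,-228,110])+al*N
    o,d=ray('scene',140+u/3.3-.35,130+v/3.3-.35); k=((C-o)@N+off)/(d@N); P=o+d*k-C
    print('x %.1f z %.1f ang %.1f r %.1f'%(P@X,P[2],np.degrees(np.arctan2(P@X,P[2])),np.hypot(P@X,P[2])))
E
python3 -c "
from h import *
mark(347,411,20);mark(365,409,20);mark(318,407,12)"
```

```text
x 57.5 z -12.5 ang 102.3 r 58.8
x 70.1 z -12.1 ang 99.8 r 71.1
x 36.9 z -14.3 ang 111.3 r 39.6
```

Mark ≈101–103°. Going back for the second grip, passing straight over with the fingers open (tips 146 mm, above the hub and V tips).

Request:
arm_command(
  deltas=[
    [-0.004,0,-0.015,0],
    [0,0.001,-0.025,0],
    [0,0,-0.025,0],
    [0,0,-0.02,0],
    [0.004,0,-0.006,0],
  ],
)

```text
t: 10.3
ee_pos: [530.7, -197.1, 175.6]
orientation: [1.76, 0.766, -1.728]
ft_force: [0.3, 0.2, -1.1]
width: 59.8
```

```bash
python3 -c "
from h import *
arc()"
```

```text
t 10.3 tcp [ 530.7 -197.1  175.6] w 59.8 F [ 0.3  0.2 -1.1]
[[ 0.01   0.728 -0.685]
 [ 0.019 -0.685 -0.728]
 [-1.    -0.006 -0.021]]
s 47.4 h 59.6 along 5.9 theta 38.5 r 76.1 yang -43.3
```

Request:
arm_command(
  deltas=[
    [0.008,-0.002,-0.001,0],
    [0.003,0,0,0],
  ],
)

```text
t: 10.5
ee_pos: [530.6, -193.3, 163.8]
orientation: [1.758, 0.768, -1.727]
ft_force: [0.5, 0.2, 0.5]
width: 60.0
```

Request:
arm_command(
  deltas=[
    [0,0,0,0],
    [0,0,0,0],
    [0,0,0,0],
    [0,0,0,0],
  ],
  hand=0.03,
)

```text
t: 10.9
ee_pos: [529.3, -194.6, 162.9]
orientation: [1.76, 0.767, -1.729]
ft_force: [0.6, 2.8, -0.7]
width: 39.6
```

```bash
python3 -c "
from h import *
plan(-40,n=5,bias=1.5)"
```

```text
t 10.9 tcp [ 529.3 -194.6  162.9] w 39.6 F [ 0.6  2.8 -0.7]
[[ 0.009  0.728 -0.685]
 [ 0.019 -0.685 -0.728]
 [-1.    -0.007 -0.02 ]]
s 48.3 h 46.9 along 3.1 theta 45.8 r 67.3 yang -43.3
row [-0.0061  0.0001  0.0069]
row [-0.0051  0.0001  0.0077]
row [-0.004   0.0001  0.0084]
row [-0.0028  0.0001  0.0089]
row [-0.0015  0.0001  0.0092]
```

Request:
arm_command(
  deltas=[
    [-0.006,0,0.007,0],
    [-0.005,0,0.0077,0],
    [-0.0035,0,0.0085,0],
    [-0.002,0,0.009,0],
  ],
)

```text
t: 11.3
ee_pos: [506.9, -218.1, 179.5]
orientation: [1.764, 0.769, -1.726]
ft_force: [4.0, 7.3, -0.4]
width: 40.0
```

```bash
python3 -c "
from h import *
plan(-40,n=5,bias=0.5,r=67.3)"
```

```text
t 11.3 tcp [ 506.9 -218.1  179.5] w 40.0 F [ 4.   7.3 -0.4]
[[ 0.012  0.728 -0.685]
 [ 0.022 -0.685 -0.728]
 [-1.    -0.007 -0.024]]
s 15.8 h 63.5 along 2.5 theta 14.0 r 65.4 yang -43.3
row [-0.0036  0.0001  0.0087]
row [-0.0005  0.0001  0.0094]
row [0.0009 0.0001 0.0094]
row [0.0022 0.0002 0.0092]
row [0.0034 0.0002 0.0088]
```

Request:
arm_command(
  deltas=[
    [-0.001,0,0.009,0],
    [0,0,0.0094,0],
    [0.0015,0,0.0094,0],
    [0.0028,0,0.009,0],
  ],
)

```text
t: 11.7
ee_pos: [482.0, -244.6, 180.1]
orientation: [1.773, 0.768, -1.72]
ft_force: [2.6, 6.2, 4.9]
width: 40.1
```

```bash
python3 -c "
from h import *
plan(-25,n=3,bias=0.5,r=67.3)"
```

```text
t 11.7 tcp [ 482.  -244.6  180.1] w 40.1 F [2.6 6.2 4.9]
[[ 0.019  0.727 -0.686]
 [ 0.026 -0.687 -0.726]
 [-0.999 -0.004 -0.032]]
s -20.5 h 64.1 along 2.0 theta -17.7 r 67.3 yang -43.4
row [0.0036 0.0002 0.0092]
row [0.0048 0.0002 0.0086]
row [0.006  0.0002 0.0078]
```

Request:
arm_command(
  deltas=[
    [0.0035,0,0.009,0],
    [0.005,0,0.0085,0],
    [0.006,0,0.008,0],
  ],
)

```text
t: 12.0
ee_pos: [464.5, -263.0, 168.8]
orientation: [1.778, 0.767, -1.716]
ft_force: [2.7, 6.3, 5.5]
width: 40.1
```

Request:
arm_command(
  deltas=[
    [0,0,0,0],
    [0,0,0,0],
    [0,0,0,0],
  ],
  hand=0.06,
)

```text
t: 12.3
ee_pos: [462.7, -264.7, 170.1]
orientation: [1.778, 0.765, -1.718]
ft_force: [-0.9, 0.6, 0.0]
width: 58.7
```

```bash
python3 -c "
from h import *
arc();chk(11)"
```

```text
t 12.3 tcp [ 462.7 -264.7  170.1] w 58.7 F [-0.9  0.6  0. ]
[[ 0.023  0.725 -0.689]
 [ 0.027 -0.689 -0.724]
 [-0.999 -0.002 -0.035]]
s -48.3 h 54.1 along 1.3 theta -41.8 r 72.5 yang -43.5
t 12.3 tcp [ 462.7 -264.7  170.1] w 58.7 F [-0.9  0.6  0. ]
[[ 0.023  0.725 -0.689]
 [ 0.027 -0.689 -0.724]
 [-0.999 -0.002 -0.035]]
wheel [ 458.1 -267.9   85.8] to seat, tool axes [-22.2  -1.1 -54.8] yang -43.5
```

View pics/s11.png

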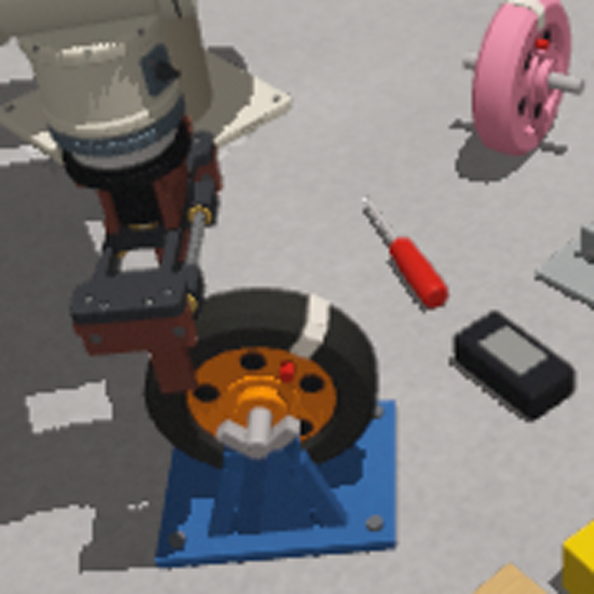

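Mark now upper right: sidewall stripe at crop (304,353)–(318,330), far tread edge at (319,296). Measuring.

```bash
python3 -c "
from h import *
mark(303,353,20);mark(314,336,20);mark(318,297,-18);mark(288,370,14)"; cp pics/s11.png pics/a.png; python3 -c "
import cv2;i=cv2.imread('pics/a.png')[270:400,230:390];cv2.imwrite('pics/s11z.png',cv2.resize(i,None,fx=4.5,fy=4.5,interpolation=2))"
```

```text
x 33.9 z 46.8 ang 35.9 r 57.8
x 42.9 z 61.6 ang 34.8 r 75.1
x 44.6 z 62.5 ang 35.5 r 76.8
x 21.0 z 26.3 ang 38.7 r 33.6
```

View pics/s11z.png

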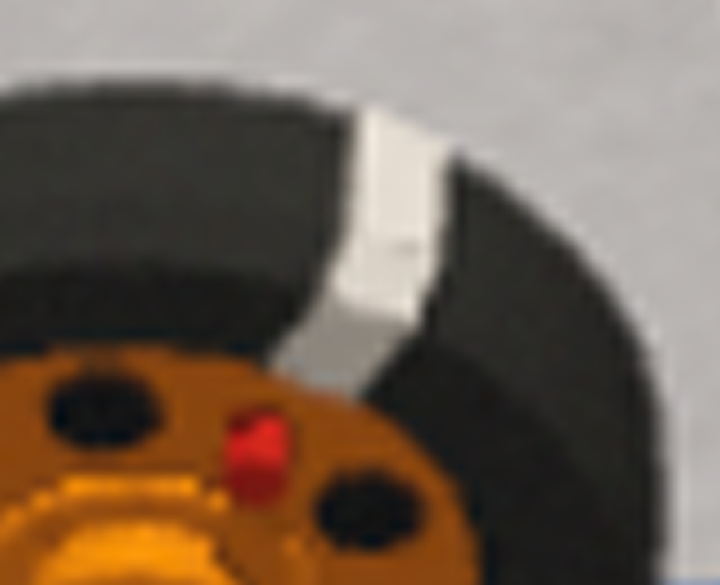

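Mark at 35.5° by three points; each stroke yields about 78% of the nominal turn. The third stroke goes from about θ=+27°, with a look before letting go.

Request:
arm_command(
  deltas=[
    [-0.006,0,-0.015,0],
    [-0.002,0.001,-0.022,0],
    [0,0,-0.022,0],
    [0,0,-0.014,0],
    [0.003,0,-0.002,0],
  ],
)

```text
t: 12.85
ee_pos: [519.8, -207.7, 180.7]
orientation: [1.779, 0.762, -1.716]
ft_force: [-0.6, 0.1, -0.8]
width: 60.2
```

```bash
python3 -c "
from h import *
arc()"
```

```text
t 12.85 tcp [ 519.8 -207.7  180.7] w 60.2 F [-0.6  0.1 -0.8]
[[ 0.026  0.724 -0.689]
 [ 0.025 -0.689 -0.724]
 [-0.999  0.001 -0.036]]
s 32.3 h 64.7 along 5.0 theta 26.5 r 72.3 yang -43.6
```

Request:
arm_command(
  deltas=[
    [0.005,-0.002,0,0.0],
    [0,0,0,0],
  ],
)

```text
t: 13.05
ee_pos: [518.3, -205.3, 174.9]
orientation: [1.777, 0.764, -1.715]
ft_force: [-0.2, 0.1, -0.8]
width: 60.1
```

Request:
arm_command(
  deltas=[
    [0,0,0,0],
    [0,0,0,0],
    [0,0,0,0],
    [0,0,0,0],
  ],
  hand=0.03,
)

```text
t: 13.45
ee_pos: [517.1, -206.5, 174.4]
orientation: [1.779, 0.763, -1.718]
ft_force: [0.2, 2.6, -0.6]
width: 39.5
```

```bash
python3 -c "
from h import *
plan(-35,n=4,bias=1)"
```

```text
t 13.45 tcp [ 517.1 -206.5  174.4] w 39.5 F [ 0.2  2.6 -0.6]
[[ 0.024  0.724 -0.689]
 [ 0.026 -0.69  -0.724]
 [-0.999 -0.001 -0.035]]
s 31.3 h 58.4 along 2.2 theta 28.2 r 66.3 yang -43.6
row [-0.0042  0.0002  0.0091]
row [-0.0027  0.0002  0.0097]
row [-0.0012  0.0002  0.01  ]
row [0.0003 0.0002 0.0101]
```

Request:
arm_command(
  deltas=[
    [-0.004,0,0.009,0],
    [-0.0025,0,0.0097,0],
    [-0.001,0,0.01,0],
    [0.0005,0,0.01,0],
  ],
)

```text
t: 13.85
ee_pos: [492.5, -232.7, 181.3]
orientation: [1.788, 0.765, -1.711]
ft_force: [3.2, 6.6, 3.5]
width: 39.6
```

```bash
python3 -c "
from h import *
plan(-15,n=2,bias=0.5,r=66.3);chk(12)"
```

```text
t 13.85 tcp [ 492.5 -232.7  181.3] w 39.6 F [3.2 6.6 3.5]
[[ 0.031  0.724 -0.69 ]
 [ 0.031 -0.69  -0.723]
 [-0.999  0.001 -0.044]]
s -4.5 h 65.3 along 1.7 theta -3.9 r 65.5 yang -43.6
row [0.0002 0.0002 0.0087]
row [0.0022 0.0002 0.0085]
t 13.85 tcp [ 492.5 -232.7  181.3] w 39.6 F [3.2 6.6 3.5]
[[ 0.031  0.724 -0.69 ]
 [ 0.031 -0.69  -0.723]
 [-0.999  0.001 -0.044]]
wheel [ 488.6 -235.4   97.1] to seat, tool axes [-12.5  -0.9 -10. ] yang -43.6
```

View pics/s12.png

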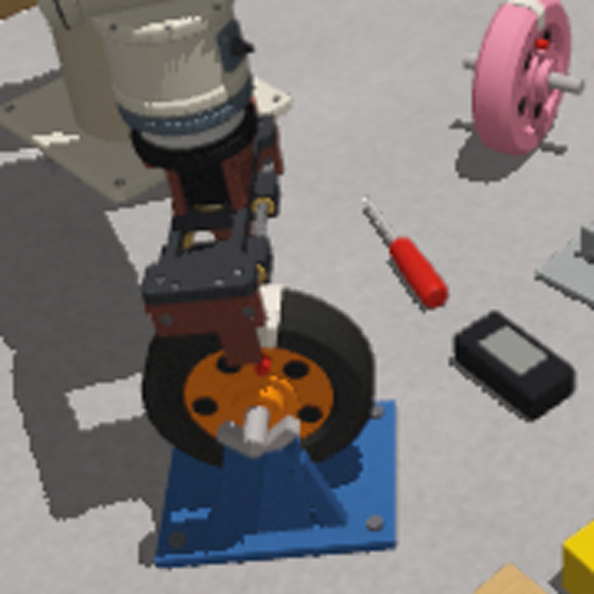

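```bash
python3 -c "
from h import *
print('right edge');mark(279,335,20);mark(282,294,-18);print('cap');mark(264,366,14)
print('up ref pixels')
a=np.radians(-42.4);N=np.array([np.cos(a),np.sin(a),0]);C=np.array([494.5,-228,110])+3*N
for off,r in((20,58),(20,76),(-18,78),(14,38)):
  u,v=proj('scene',C+off*N+np.array([0,0,r]));print((u-140)*3.3,(v-130)*3.3)"
```

```text
right edge
x 20.2 z 65.1 ang 17.3 r 68.1
x 20.8 z 67.8 ang 17.0 r 70.9
cap
x 5.5 z 31.9 ang 9.9 r 32.4
up ref pixels
248.5584107860846 343.97468752556364
244.649195616963 324.2551463069299
248.00056770169638 284.0298568895463
253.3490357839826 359.11733688080267
```

The mark is ≈11° short (right edge 17°, half-width 6°). A small further drag, then let go.

Request:
arm_command(
  deltas=[
    [0.0008,0,0.009,0],
    [0.0018,0,0.006,0],
  ],
)

```text
t: 14.1
ee_pos: [482.4, -243.2, 179.3]
orientation: [1.792, 0.764, -1.708]
ft_force: [2.2, 7.3, 5.2]
width: 39.8
```

Request:
arm_command(
  deltas=[
    [0,0,0,0],
    [0,0,0,0],
    [0,0,0,0],
  ],
  hand=0.06,
)

```text
t: 14.4
ee_pos: [481.7, -244.0, 179.6]
orientation: [1.791, 0.763, -1.71]
ft_force: [0.1, -0.7, -0.7]
width: 58.8
```

Request:
arm_command(
  deltas=[
    [-0.025,0,0,0],
    [-0.035,0,0,0],
    [-0.04,0,0.03,0],
    [0,0,0.045,0],
    [0,0,0.04,0],
    [0,0,0,0],
  ],
)

```text
t: 15.0
ee_pos: [397.4, -333.0, 278.2]
orientation: [1.784, 0.764, -1.71]
ft_force: [0.6, 0.1, -0.2]
width: 60.2
```

```bash
python3 -c "
from h import *
chk(13);cv2.imwrite('pics/t13.png',ctrl.get_image('top')[:,:,::-1])
cv2.imwrite('pics/s13z.png',cv2.resize(cv2.imread('pics/s13.png')[260:480,130:400],None,fx=2.7,fy=2.7))"
```

```text
t 15.0 tcp [ 397.4 -333.   278.2] w 60.2 F [ 0.6  0.1 -0.2]
[[ 0.031  0.725 -0.688]
 [ 0.029 -0.688 -0.725]
 [-0.999  0.002 -0.042]]
wheel [ 393.4 -335.9  193.9] to seat, tool axes [  90.1   -1.2 -144.2] yang -43.5
```

View pics/s13z.png

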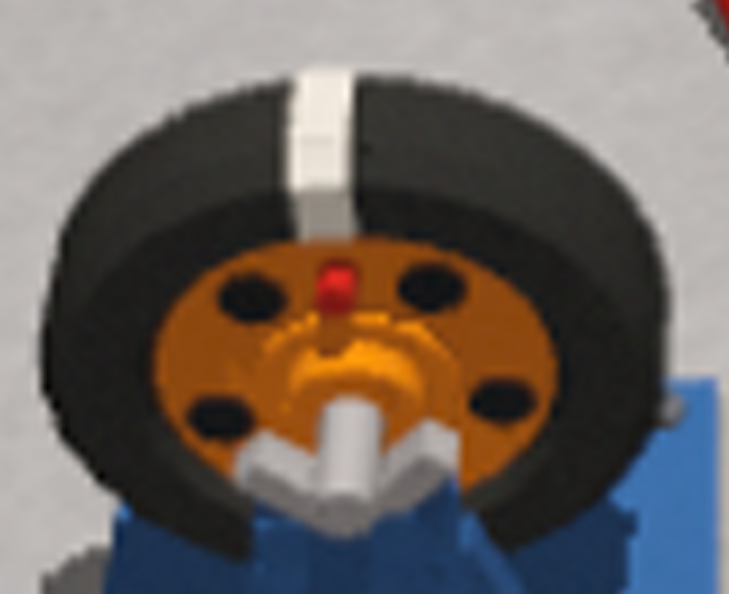

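View pics/t13.png

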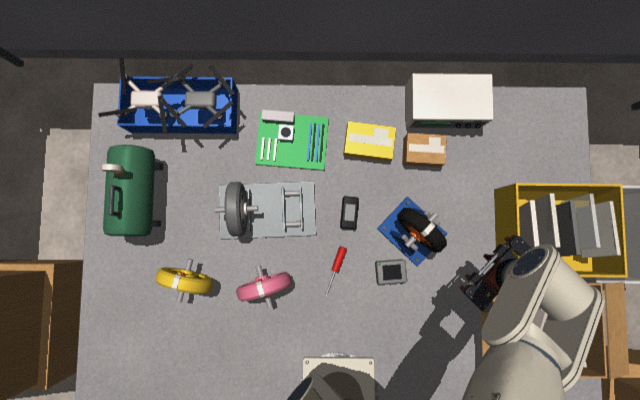

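Mark looks nearly up, everything else in place, arm clear. Measuring the mark in scene and top views, and the axle seat.

```bash
python3 -c "
from h import *
for u,v,off in((326,232,20),(328,195,20),(326,72,-18),(337,285,14)): mark(130+u/2.7,260+v/2.7,off)
t=cv2.imread('pics/t13.png')
cv2.imwrite('pics/t13z.png',cv2.resize(t[190:270,370:460],None,fx=7,fy=7,interpolation=2))
a=np.radians(-42.4);N=np.array([np.cos(a),np.sin(a),0])
for p in [(494.5,-228,190)+3*N,(494.5,-228,110)+65*N,(494.5,-228,110)-59*N]:
  u,v=proj('top',p); print('pred top crop',(u-370+.43)*7,(v-190+.43)*7)"
```

```text
x 0.6 z 57.2 ang 0.6 r 57.2
x 2.8 z 69.5 ang 2.3 r 69.6
x 0.9 z 76.6 ang 0.6 r 76.6
x -0.5 z 33.0 ang -0.8 r 33.0
pred top crop 413.09840409351233 272.2484624879057
pred top crop 458.0275162541552 166.1560995369966
pred top crop 257.32568359734375 388.2279402313182
```

View pics/t13z.png

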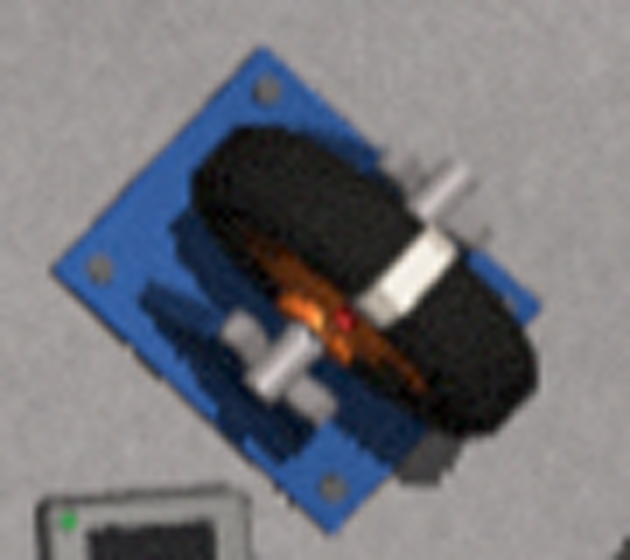

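The two views agree: scene gives the mark at about 1° from up, and in the top view it is within 5 crop pixels (≈2 mm) of the prediction. The axle ends match the seat within about 3 mm. Handing in.

```bash
python3 -c "
from h import *
st();print(ctrl.close_job())"
```

```text
t 15.1 tcp [ 399.1 -330.9  277.8] w 59.9 F [-0.9  0.1 -0.2]
[[ 0.031  0.726 -0.687]
 [ 0.03  -0.688 -0.725]
 [-0.999  0.001 -0.043]]
the job is handed in; nothing more can be done
None
```

The orange-rim wheel is in the blue stand's V notches, let go, with its white valve mark pointing almost straight up. I handed the job in at 15.1 s; no verdict was reported.

I lifted it out of the rack, lowered its axle into both notches, released it, and turned it about 167° with three pinch-and-drag strokes on the tyre.

Last checks:
- **Mark:** four points on the mark and valve cap in the scene view put it between −0.8° and +2.3° from vertical, against a limit of 8°. In the top view it lay about 2 mm from its predicted place.
- **Seat:** in the top view both axle ends were within about 3 mm of where a seated axle should be. I estimate the wheel is about 3 mm off-centre along the axle.
- **Robot:** the arm is clear of everything, and the force reading is near zero.
- **Other goods:** they looked unmoved in the last top picture, by eye only; I did not measure them.

Some things ran off plan but did no visible harm:
- The arm crept a few millimetres on rows with no commanded motion, and the tool tilted by up to about 2.5°.
- The wrist force reached about 42 N for a moment as the wheel was seated, against the 120 N limit.
- The first two strokes each turned the tyre only about 78% of the planned angle.

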